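Draw back the ram of a ratchet biscuit press for refilling

ROBOT

A 7-joint arm with a two-finger parallel gripper is mounted at the origin on the work surface. World frame = base frame: x ahead of the robot, y to its left, z up, the work surface at z = 0. Lengths are in m, angles in rad, forces in N, time in s.
With the tool pointing down it reaches from about 0.4 to 0.85 m from the base axis. Payload 10.4 kg.
Tool frame: the origin (TCP) lies between the finger pads; the fingertips stand 11 mm ahead of it and the grasp point (between the pads) lies 8 mm behind it; z points along the fingers, y is the direction in which the jaws open and shut (so a half turn about z gives the same grasp; the last joint's range is limited). The gripper opens to 87 mm and grips with 3 to 60 N. Pads are 19 mm wide; open, the fingers measure 117 mm over their backs; the gripper's body (75 mm by 190 mm) begins 51 mm behind the grasp point.
Start: joints at [1.2, 0.332, -0.065, 1.46, 0.022, 1.35, -0.088], TCP at [0.213, -0.588, 0.234] pointing down, gripper open.
Joint ranges: [-2.6, 2.6], [-0.5, 2.12], [-1.47, 1.34], [0.16, 2.42], [-1.27, 4.41], [0.06, 2.06], [-2.6, 2.6]. Speed limits (rad/s): [2.22, 2.22, 2.79, 2.79, 3.14, 3.14, 3.14].

INTERFACE

Orientations are given as a unit quaternion [x, y, z, w].
In Python, from bench import r, eyes gives the robot as it stands.
- The arm moves only by the shell command python3 -m inch 'ROWS' [FORCE]. ROWS is a JSON object of lists of equal length, an entry for each row: "translation": the shift along the world's x, y, z scaled (see below), a list of three; "rot": the turn, a rotation vector about the world's x, y, z scaled (see below), a list of three; "jaw": the finger opening in mm, from 0 to 87. In form: {"translation": [[tx, ty, tz], ...], "rot": [[ax, ay, az], ...], "jaw": [jaw, ...]}. A call has 1 to 20 rows; each row is the pose to reach, as a shift and turn from the pose measured when the call began; what a row does not reach only later rows make up. The controller multiplies each number of a shift by 100 mm and each number of a turn by 60 degrees. A row lasts 1/10 s, in which the tool goes at most 50 mm and 8.59 degrees, less where a joint would pass 70% of its speed; a pose out of reach is approached as far as the arm can. A call with a number of a shift or a turn outside -1 to 1 is refused whole. A call with a gripper value outside its range is refused whole. The fingers move at their own pace and stop on an object; FORCE is the grip in N (left out, the last holds). Time passes only in rows, so rows that repeat a pose let the fingers close. It gives the time, the measured TCP pose, the force and the opening at its end, in the units of the state.
- r.read_state(): the state, without advancing time (a new reading comes with each control period).
- eyes.camera(name): name is "side" or "top" or "wrist"; returns the picture (384x512x3 uint8, blue, green, red); there is no depth.
- eyes.calibration(name): a dict with "fx", "fy", "cx", "cy" (pixels), "R" (3x3) and "t" (3): a world point X has camera coordinates R X + t; the wrist camera has in their place "hand_eye" (4x4, takes a point from camera to tool coordinates, whose origin is the TCP and whose axes are the flange's). Camera axes: x right, y down, z forward; pixel columns grow to the right and rows downward; lengths in m; the calibration is good to about 2 mm. The wrist camera is an equidistant fisheye: a pixel r from the principal point sees the ray r / f radians off the axis. A picture is of the moment at which its call begins: read the wrist's pose just before it. calibration takes no time and is no camera call.
- r.close_job(): hands the job in, once; it reports no verdict.
The state is a dict: "time": time; "joint_positions": joint angles; "joint_vel": joint speeds; "joint_torque": joint torques, N m; "ee_pos": TCP position; "eef_rot": TCP orientation; "ft_force": force on the tool from outside, world axes, zero at the start; "torque": the same for the moment, N m; "width": finger opening in m.
Only numpy, scipy, OpenCV 4.12 (cv2) and the standard library are available. Lean on these libraries where they do the work, as an engineer would, in place of code of your own. Each camera call takes 0.05 s, during which the arm holds its last target. There are 200 camera calls.

TASK

Get the biscuit press ready to be refilled: pull its red release knob straight out until it clicks and stays out, and draw the toothed ram bar all the way back to its stop by the black T-handle. Then set the bar in its last tooth again and push the red knob fully home, so that the pawl locks the bar there. Leave the other things on the bench where they are.

Things in the scene. Friction and masses are not known exactly. Their poses are not given: they have to be found in the camera images.
- press: Biscuit press fixed to the bench: cream base 130 x 330 x 20 mm, cream ratchet head, level steel barrel (90 mm diameter, axis 100 mm up) with nozzle, feed pan above. Origin on the bench below the pawl; z up, y along the bar from head to nozzle, x across. Base y -70 to 260 mm; head block 46 x 50 mm, 120 high, at the origin; barrel y 72 to 266; nozzle end y 296.
- pan_edge (a point): Middle of the feed pan's lower edge nearest the T-handle, 262 mm above the bench; axes as the press. The steel pan (124 mm along x, 260 mm along +y from this edge, 30 mm high) overhangs the red knob: no room for a gripper straight above the knob, so come along the knob's own leaning axis.
- pawl_point (a point): Point in the ratchet head, 100 mm above the press's origin, where the knob's axis crosses the bar's axis; axes as the press. The knob's stem is the pawl. If the bar reads 0.089 to 0.097 when the knob is pressed in, the pawl slides down the tooth's flank, drawing the bar along as needed, and goes home in the last tooth. The feel: about 13 N over the hump, then a hard stop.
- release_knob (a joint): How far the red push-pull knob stands out (m). 0 = home, pawl in the teeth; 0.016 = out detent, where it stays with the pawl clear of the teeth (its hard end). A spring hump lies between: about 13 N starts it either way; past the middle (0.008) it snaps over by itself. About 0.004 to 0.005 means that the pawl stands on a tooth's crest: not home.
- knob_grip (a point): Point on the red knob's axis, midway up its grip; moves with it. Its z axis points outwards along the pull, 35 degrees from vertical, leaning towards the T-handle (-y of the press); x as the press. Round head, 44 mm diameter from 6 mm below this point to 6 mm above, tapering to a 26 mm neck 21 mm below; with the knob home a 25 mm brass bush begins 26 mm below, a 34 mm cream boss 36 mm below.
- knob_top (a point): Centre of the red knob's flat outer end (38 mm diameter), 11 mm out from knob_grip, same axes; push here along -z.
- ram_bar (a joint): How far the toothed bar is drawn out (m). 0 = right in, as at the start; hard stop at 0.102. About 4 N of drag; stays where left. Teeth every 16 mm: with the knob home it cannot be drawn out. In its last tooth it reads 0.092 to 0.097. At the very stop the pawl faces a tooth's crest and the knob cannot go home until the bar is eased forward (back in) by about 6 mm.
- ram_handle (a point): Centre of the black T-handle on the bar's end: a round grip 140 mm long, 22 mm diameter, along x of the press, 100 mm above the bench; moves with the bar; axes as the press. The bar (16 mm wide, 26 mm collar) joins its middle on the +y side, so take one wing, about 40 mm to either side. Drawing out moves it along -y; at the start it is 160 mm from the press's origin.
- tray: Bystander: black baking tray with biscuits, 220 x 300 x 20 mm, beside the press on its +x side. Origin under its centre.
- scraper: Bystander: red scraper with a wooden handle, about 250 x 55 x 14 mm, lying on the -x side of the press. Origin near its middle, on the bench.
- die_discs: Bystander: stack of aluminium die discs, 62 mm diameter, 30 mm high, on the -x side of the ratchet head. Origin under its centre.
- measuring_cup: Bystander: turquoise cup, 80 mm diameter, 70 mm high, on the +x side of the ratchet head. Origin under its centre.
- carton: Bystander: flat teal and brown carton, 200 x 130 x 48 mm, right of the press. Origin under its centre.
- bowl: Bystander: steel mixing bowl, 230 mm diameter, 95 mm high, left of the press. Origin under its centre.
- spray_bottle: Bystander: white spray bottle with a green head, 72 mm diameter, 201 mm high, far right. Origin under its centre.

How it is judged:
By the outcome, as a careful person would: the job done as asked, in the order asked, and still so for the second after the job is handed in, with the robot touching nothing.
It also fails if it takes over 53 s, if anything falls off the work surface, if the arm or the gripper's body presses on something with over 40 N, if the wrist force passes 120 N, or if a joint passes its speed limit or range.

## Working session

There is one attempt and no reset: what is moved stays moved. The work goes in short steps, Python scripts to look and compute and a shell command to move; the robot and the scene stay as the last step left them, time stands still between calls to the robot, and variables do not carry over. Pictures are saved under pics/ and viewed, about 8 in all and at most 12, crops included, and the job is handed in when it is done.

```bash
ls; mkdir -p pics
python3 - <<'E'
from bench import r,eyes
import cv2,numpy as np
s=r.read_state();print({k:np.round(v,3).tolist() for k,v in s.items()})
for n in("side","top","wrist"):
    cv2.imwrite(f"pics/{n}0.png",eyes.camera(n)); c=eyes.calibration(n); print(n,{k:np.round(v,4).tolist() for k,v in c.items()})
a=cv2.imread("pics/side0.png");b=cv2.imread("pics/top0.png")
cv2.imwrite("pics/s0.png",cv2.resize(a,(800,600)));cv2.imwrite("pics/t0.png",cv2.resize(b,(800,600)))
E
```

```text
pics
{'time': 0.0, 'joint_positions': [1.2, 0.333, -0.065, 1.461, 0.022, 1.35, -0.089], 'joint_vel': [-0.001, -0.0, -0.001, 0.0, 0.001, 0.001, 0.003], 'joint_torque': [0.0, -62.326, 0.025, -38.99, -0.061, 0.04, 0.0], 'ee_pos': [0.213, -0.587, 0.233], 'eef_rot': [0.985, 0.173, -0.0, -0.001], 'ft_force': [0.197, -0.723, -0.514], 'torque': [-0.002, -0.048, 0.021], 'width': 0.087}
side {'fx': 479.2605, 'fy': 479.2605, 'cx': 252.5612, 'cy': 197.786, 'R': [[0.9984, -0.0515, 0.0227], [-0.0142, -0.6209, -0.7838], [0.0544, 0.7822, -0.6207]], 't': [-0.5603, 0.1518, 1.9773]}
top {'fx': 394.9, 'fy': 394.9, 'cx': 263.4028, 'cy': 192.9601, 'R': [[0.0241, -0.9993, 0.0275], [-0.9843, -0.0285, -0.1741], [0.1748, -0.0229, -0.9843]], 't': [0.0151, 0.5823, 1.2877]}
wrist {'fx': 297.3186, 'fy': 297.3186, 'cx': 263.7147, 'cy': 193.3363, 'hand_eye': [[0.0002, -0.9636, -0.2673, 0.0735], [1.0, 0.0002, -0.0, 0.0011], [0.0001, -0.2673, 0.9636, -0.1511], [0.0, 0.0, 0.0, 1.0]]}
```

View pics/s0.png

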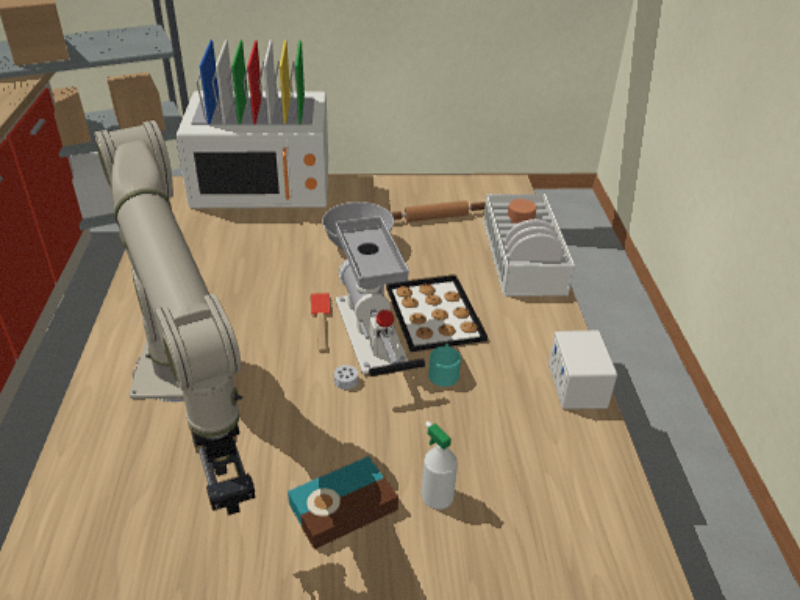

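View pics/t0.png

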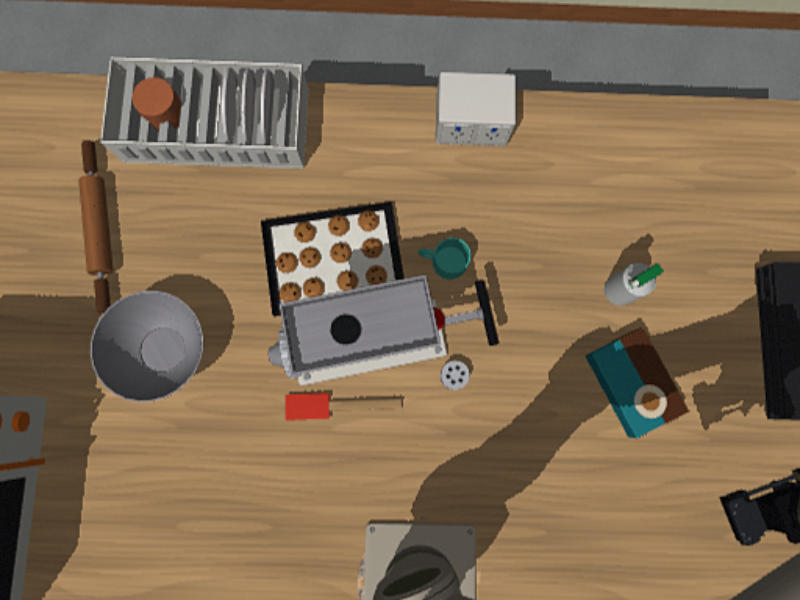

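The side view shows the press mid-bench with the knob at (384,318) and the T-handle from (368,370) to (424,362). In the top view the T-handle runs (481,283)–(492,343), and the pan's near edge runs (428,279)–(442,335). I'll enlarge both.

Run:
```python
import cv2,numpy as np
a=cv2.imread("pics/side0.png")[170:250,205:305];b=cv2.imread("pics/top0.png")[165:265,165:335]
a=cv2.resize(a,None,fx=6,fy=6,interpolation=cv2.INTER_CUBIC)[:,:600]
b=cv2.resize(b,None,fx=4.7,fy=4.7,interpolation=cv2.INTER_CUBIC)
cv2.imwrite("pics/sc.png",a);cv2.imwrite("pics/tc.png",b);print(a.shape,b.shape)
```

```text
(480, 600, 3) (470, 799, 3)
```

View pics/sc.png

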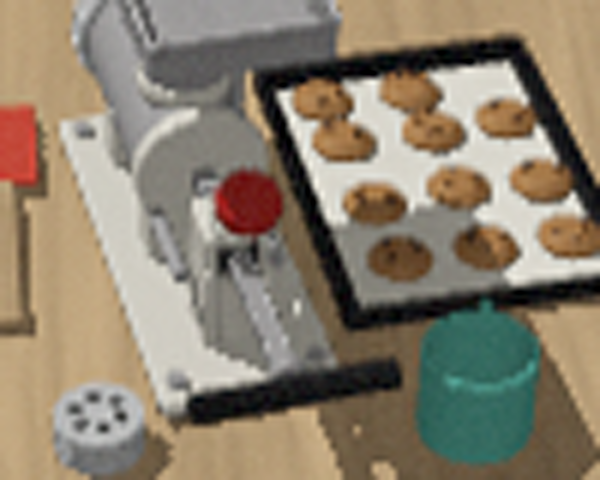

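View pics/tc.png

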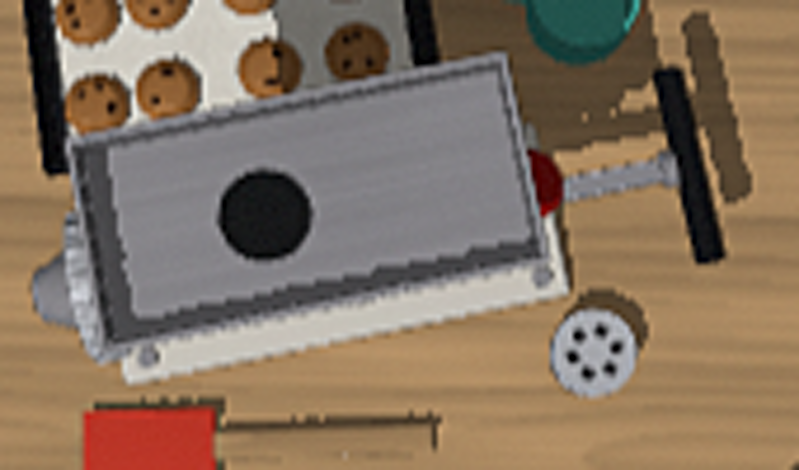

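The side crop shows the handle ends at (190,407) and (400,373) and the knob face at (249,202). The top crop shows the handle ends at (668,68) and (709,261), the pan corners at (505,57), (549,250), (72,142) and (112,345), and the base corners at (125,382) and (568,293). I'll fit the press pose to these.

```bash
cat > h.py <<'E'
import numpy as np
from bench import r,eyes
from scipy.spatial.transform import Rotation as R
C={n:eyes.calibration(n) for n in("side","top","wrist")}
def proj(n,X):
    c=C[n];p=np.array(c["R"])@X+np.array(c["t"]);return np.array([c["cx"]+c["fx"]*p[0]/p[2],c["cy"]+c["fy"]*p[1]/p[2]])
ax=np.array([0,-np.sin(np.radians(35)),np.cos(np.radians(35))])
E
cat > fit.py <<'E'
from h import *
from scipy.optimize import least_squares
T=lambda u,v:("top",np.array([165+(u+.5)/4.7-.5,165+(v+.5)/4.7-.5]))
S=lambda u,v:("side",np.array([205+(u+.5)/6-.5,170+(v+.5)/6-.5]))
def pts(L,pe):
    e=lambda s:np.array([s*.07,-.160,.105])
    f=lambda s:np.array([s*.07,-.160,.100])
    k=np.array([0,0,.1])+ax*L
    return [(T(668,68),e(1)),(T(709,261),e(-1)),(S(190,407),f(-1)),(S(400,373),f(1)),
    (T(505,57),np.array([.062,pe,.292])),(T(549,250),np.array([-.062,pe,.292])),
    (T(72,142),np.array([.062,pe+.26,.292])),(T(112,345),np.array([-.062,pe+.26,.292])),
    (T(125,382),np.array([-.065,.26,.02])),(T(568,293),np.array([-.065,-.07,.02])),(S(62,122),np.array([-.065,.26,.02])),(S(165,418),np.array([-.065,-.07,.02])),(S(249,202),k)]
def res(p):
    x,y,w,L,pe=p;M=R.from_rotvec([0,0,w]).as_matrix()
    return np.concatenate([proj(n,M@X+[x,y,0])-uv for (n,uv),X in pts(L,pe)])
b=min((least_squares(res,[.6,0,w,.1,-.05],loss="soft_l1") for w in(0,1.5,3,-1.5)),key=lambda q:q.cost)
x,y,w,L,pe=b.x;print(b.x,np.degrees(w));print(res(b.x).reshape(-1,2).round(1).tolist())
M=R.from_rotvec([0,0,w]).as_matrix();P=lambda v:(M@np.array(v)+[x,y,0]).round(4)
print("grip",P(np.array([0,0,.1])+ax*(L-.011)),"handle",P([0,-.16,.1]),"wing+-",P([.04,-.16,.1]),P([-.04,-.16,.1]),"axis",M@ax,"ydir",M[:,1],"xdir",M[:,0])
E
python3 fit.py
```

```text
[ 0.52037105  0.03168831  0.2287447   0.08319425 -0.03417555] 13.106105910452582
[[-0.3, -0.7], [0.6, -0.1], [-0.2, 0.5], [-0.3, -0.1], [0.3, -1.0], [0.3, 1.3], [0.1, -0.9], [-0.7, 0.3], [-0.4, 0.3], [0.8, -0.5], [-0.8, -0.3], [-0.4, -1.9], [0.0, 0.0]]
grip [ 0.5298 -0.0086  0.1591] handle [ 0.5567 -0.1241  0.1   ] wing+- [ 0.5956 -0.1151  0.1   ] [ 0.5177 -0.1332  0.1   ] axis [ 0.13006138 -0.55863581  0.81915204] ydir [-0.2267551   0.97395181  0.        ] xdir [0.97395181 0.2267551  0.        ]
```

```bash
cat >> fit.py <<'E'
np.savez("pose.npz",grip=P(np.array([0,0,.1])+ax*(L-.011)),M=M,axis=M@ax,o=np.array([x,y,0]))
E
cat >> h.py <<'E'
def plan(tcp,Rt):
    s=r.read_state();R0=R.from_quat(s["eef_rot"])
    print("t",s["time"],"pos",np.round(s["ee_pos"],4),"F",np.round(s["ft_force"],1),"w",round(s["width"],4))
    print("shift/100mm",((tcp-np.array(s["ee_pos"]))/.1).round(3),"rot/60deg",((Rt*R0.inv()).as_rotvec(degrees=True)/60).round(3))
E
python3 fit.py >/dev/null
python3 - <<'E'
from h import *
d=np.load("pose.npz");M=d["M"];a=d["axis"]
Rt=R.from_matrix(np.c_[np.cross(M[:,0],-a),M[:,0],-a])
plan(d["grip"]+.11*a-.008*a,Rt)
E
```

```text
t 0.15 pos [ 0.2129 -0.5873  0.2329] F [-0.5 -0.1  0. ] w 0.0869
shift/100mm [3.302 5.217 0.097] rot/60deg [ 0.559 -0.304  1.339]
```

```bash
python3 -m inch '{"translation":[[0.1,0.3,0.4],[0.3,0.6,0.8],[0.4,0.8,1.0],[0.5,1.0,1.0]],"rot":[[0.04,-0.02,0.09],[0.08,-0.04,0.18],[0.11,-0.06,0.27],[0.14,-0.076,0.335]],"jaw":[87,87,87,87]}'
python3 -m inch '{"translation":[[0.2,0.4,0],[0.4,0.7,0],[0.6,1.0,0],[0.7,1.0,0]],"rot":[[0.04,-0.02,0.09],[0.08,-0.04,0.18],[0.11,-0.06,0.27],[0.14,-0.076,0.335]],"jaw":[87,87,87,87]}'
python3 -m inch '{"translation":[[0.2,0.4,0],[0.4,0.7,0],[0.6,1.0,0],[0.7,1.0,0]],"rot":[[0.04,-0.02,0.09],[0.08,-0.04,0.18],[0.11,-0.06,0.27],[0.14,-0.076,0.335]],"jaw":[87,87,87,87]}'
python3 -m inch '{"translation":[[0.2,0.4,0],[0.4,0.7,0],[0.6,1.0,0],[0.7,1.0,0]],"rot":[[0.04,-0.02,0.09],[0.08,-0.04,0.18],[0.11,-0.06,0.27],[0.14,-0.076,0.335]],"jaw":[87,87,87,87]}'
cat > p1.py <<'E'
from h import *
import sys
d=np.load("pose.npz");M=d["M"];a=d["axis"]
Rt=R.from_matrix(np.c_[np.cross(M[:,0],-a),M[:,0],-a])
plan(d["grip"]+(float(sys.argv[1])-.008)*a,Rt)
print(np.round(r.read_state()["joint_positions"],2))
E
python3 p1.py .11
```

```text
time: 0.55
ee_pos: [0.2642, -0.4871, 0.3368]
eef_rot: [0.935, 0.344, 0.052, -0.063]
ft_force: [1.2, -0.5, 0.2]
width: 0.0869
time: 0.95
ee_pos: [0.3366, -0.3833, 0.3377]
eef_rot: [0.849, 0.503, 0.103, -0.126]
ft_force: [-0.9, -0.7, 0.1]
width: 0.0869
time: 1.35
ee_pos: [0.4086, -0.2789, 0.3385]
eef_rot: [0.728, 0.642, 0.15, -0.184]
ft_force: [0.4, -0.4, 1.0]
width: 0.0873
time: 1.75
ee_pos: [0.4801, -0.1741, 0.3392]
eef_rot: [0.579, 0.757, 0.191, -0.236]
ft_force: [1.0, -0.2, 0.3]
width: 0.0875
t 1.75 pos [ 0.4801 -0.1741  0.3392] F [ 1.  -0.2  0.3] w 0.0875
shift/100mm [ 0.63   1.085 -0.965] rot/60deg [-0.009  0.014 -0.029]
[ 0.9   0.39 -0.5   1.33 -0.31  1.84  0.64]
```

```bash
python3 -m inch '{"translation":[[0.2,0.2,-0.1],[0.4,0.5,-0.3],[0.63,0.8,-0.6],[0.63,0.95,-0.8],[0.63,0.95,-0.8]],"rot":[[-0.009,0.014,-0.029],[-0.009,0.014,-0.029],[-0.009,0.014,-0.029],[-0.009,0.014,-0.029],[-0.009,0.014,-0.029]],"jaw":[87,87,87,87,87]}'
python3 p1.py .11
cat >> h.py <<'E'
import cv2
def look(name,pts={}):
    s=r.read_state();im=eyes.camera("wrist");cv2.imwrite(f"pics/{name}_raw.png",im)
    np.savez(f"pics/{name}.npz",p=s["ee_pos"],q=s["eef_rot"])
    cv2.imwrite(f"pics/{name}.png",cv2.resize(im,(800,600),interpolation=cv2.INTER_CUBIC))
    for k,X in pts.items(): print(k,(wproj(X,s["ee_pos"],s["eef_rot"])*1.5625).round(0))
def wproj(X,p,q):
    H=np.array(C["wrist"]["hand_eye"]);Y=R.from_quat(q).inv().apply(np.asarray(X)-p)
    v=H[:3,:3].T@(Y-H[:3,3]);th=np.arctan2(np.hypot(v[0],v[1]),v[2]);c=C["wrist"]
    return np.array([c["cx"],c["cy"]])+c["fx"]*th*v[:2]/np.hypot(v[0],v[1])
E
python3 - <<'E'
from h import *
d=np.load("pose.npz");M=d["M"];o=d["o"];g=d["grip"]
look("w1",{"knobtop":g+.011*d["axis"],"grip":g,"h+":M@[.07,-.16,.1]+o,"h-":M@[-.07,-.16,.1]+o,"pan-":M@[-.062,-.034,.262]+o})
E
```

```text
time: 2.25
ee_pos: [0.5419, -0.0761, 0.2567]
eef_rot: [0.591, 0.748, 0.186, -0.238]
ft_force: [0.5, 0.1, 0.1]
width: 0.0866
t 2.25 pos [ 0.5419 -0.0761  0.2567] F [0.5 0.1 0.1] w 0.0866
shift/100mm [ 0.011  0.105 -0.141] rot/60deg [-0.003 -0.004 -0.004]
[ 0.75  0.45 -0.54  1.43 -0.32  1.61  0.49]
knobtop [418. 303.]
grip [418. 298.]
h+ [519. 490.]
h- [315. 490.]
pan- [272. 197.]
```

View pics/w1.png

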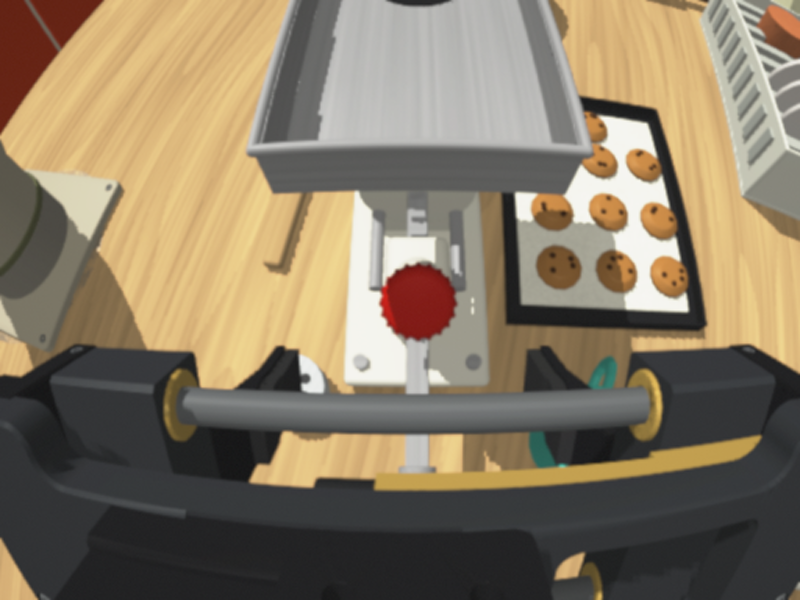

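The knob face is at (420,302), against a predicted (418,303), and the pan corner is at (272,192), against (272,197). The pose is good, so I'll approach along the knob's axis and grip.

```bash
python3 -m inch '{"translation":[[0.01,0.1,-0.14],[-0.03,0.28,-0.4],[-0.08,0.48,-0.7],[-0.12,0.66,-0.96],[-0.127,0.695,-1.0],[-0.127,0.695,-1.0]],"rot":[[0,0,0],[0,0,0],[0,0,0],[0,0,0],[0,0,0],[0,0,0]],"jaw":[87,87,87,87,87,87]}'
python3 p1.py 0
python3 -m inch '{"translation":[[0,0,0],[0,0,0],[0,0,0],[0,0,0],[0,0,0],[0,0,0],[0,0,0],[0,0,0]],"rot":[[0,0,0],[0,0,0],[0,0,0],[0,0,0],[0,0,0],[0,0,0],[0,0,0],[0,0,0]],"jaw":[40,30,30,30,30,30,30,30]}' 55; python3 p1.py 0
```

```text
time: 2.9
ee_pos: [0.53, -0.0101, 0.1594]
eef_rot: [0.593, 0.747, 0.187, -0.237]
ft_force: [-0.5, 0.6, 0.9]
width: 0.087
t 2.9 pos [ 0.53   -0.0101  0.1594] F [-0.5  0.6  0.9] w 0.087
shift/100mm [-0.013  0.06  -0.069] rot/60deg [-0.001 -0.002 -0.001]
[ 0.71  0.47 -0.57  1.64 -0.32  1.36  0.5 ]
time: 3.7
ee_pos: [0.5293, -0.0102, 0.1594]
eef_rot: [0.593, 0.747, 0.186, -0.237]
ft_force: [-5.1, -2.6, 2.8]
width: 0.0421
t 3.7 pos [ 0.5293 -0.0102  0.1594] F [-5.1 -2.6  2.8] w 0.0421
shift/100mm [-0.006  0.061 -0.068] rot/60deg [-0.001 -0.003 -0.001]
[ 0.71  0.47 -0.57  1.64 -0.32  1.37  0.5 ]
```

The grip is about 8 mm high, so I'll open, go deeper and re-grip.

```bash
python3 -m inch '{"translation":[[0,0,0],[0,0,0],[0,0,0],[-0.01,0.06,-0.085],[-0.01,0.06,-0.085],[-0.01,0.06,-0.085]],"rot":[[0,0,0],[0,0,0],[0,0,0],[0,0,0],[0,0,0],[0,0,0]],"jaw":[60,60,60,60,60,60]}'
python3 p1.py 0
python3 -m inch '{"translation":[[0,0,0],[0,0,0],[0,0,0],[0,0,0],[0,0,0],[0,0,0]],"rot":[[0,0,0],[0,0,0],[0,0,0],[0,0,0],[0,0,0],[0,0,0]],"jaw":[30,30,30,30,30,30]}' 60; python3 p1.py 0
```

```text
time: 4.3
ee_pos: [0.5281, -0.0038, 0.1506]
eef_rot: [0.592, 0.747, 0.186, -0.238]
ft_force: [-0.1, 0.4, 0.3]
width: 0.0597
t 4.3 pos [ 0.5281 -0.0038  0.1506] F [-0.1  0.4  0.3] w 0.0597
shift/100mm [ 0.007 -0.003  0.02 ] rot/60deg [-0.001 -0.004 -0.002]
[ 0.7   0.47 -0.57  1.65 -0.32  1.34  0.5 ]
time: 4.9
ee_pos: [0.5278, -0.004, 0.1506]
eef_rot: [0.592, 0.747, 0.186, -0.238]
ft_force: [-4.7, -3.0, 3.2]
width: 0.0412
t 4.9 pos [ 0.5278 -0.004   0.1506] F [-4.7 -3.   3.2] w 0.0412
shift/100mm [ 0.009 -0.001  0.019] rot/60deg [-0.001 -0.004 -0.002]
[ 0.7   0.47 -0.57  1.65 -0.32  1.35  0.5 ]
```

```bash
python3 -m inch '{"translation":[[0.005,-0.022,0.033],[0.01,-0.045,0.066],[0.015,-0.067,0.098],[0.02,-0.089,0.131],[0.022,-0.095,0.139],[0.022,-0.095,0.139]],"rot":[[0,0,0],[0,0,0],[0,0,0],[0,0,0],[0,0,0],[0,0,0]],"jaw":[30,30,30,30,30,30]}'; python3 p1.py .016
```

```text
time: 5.5
ee_pos: [0.5298, -0.013, 0.1639]
eef_rot: [0.592, 0.747, 0.186, -0.238]
ft_force: [1.0, 4.3, -10.3]
width: 0.0412
t 5.5 pos [ 0.5298 -0.013   0.1639] F [  1.    4.3 -10.3] w 0.0412
shift/100mm [ 0.01  -0.     0.017] rot/60deg [-0.002 -0.005 -0.003]
[ 0.71  0.47 -0.56  1.63 -0.32  1.38  0.5 ]
```

```bash
python3 -m inch '{"translation":[[0,0,0],[0,0,0],[0,0,0],[0,0,0],[0.05,-0.2,0.3],[0.1,-0.45,0.66],[0.13,-0.56,0.82],[0.13,-0.56,0.82]],"rot":[[0,0,0],[0,0,0],[0,0,0],[0,0,0],[0,0,0],[0,0,0],[0,0,0],[0,0,0]],"jaw":[80,87,87,87,87,87,87,87]}'
python3 - <<'E'
from h import *
d=np.load("pose.npz");M=d["M"];o=d["o"];g=d["grip"];a=d["axis"]
look("w2",{"top home":g+.011*a,"top out":g+.027*a})
h=M@[-.04,-.16,.1]+o;print(h)
s=eyes.camera("side");cv2.imwrite("pics/s2.png",cv2.resize(s[170:250,205:305],None,fx=6,fy=6,interpolation=cv2.INTER_CUBIC))
print((proj("side",g+.011*a)-[205,170])*6,(proj("side",g+.027*a)-[205,170])*6)
a=cv2.imread("pics/w2.png")[150:450,250:600];b=cv2.imread("pics/s2.png")[:450]
cv2.imwrite("pics/c2.png",np.hstack([cv2.copyMakeBorder(a,0,150,0,0,0),b[:,:450]]))
E
```

```text
time: 6.3
ee_pos: [0.5443, -0.0713, 0.2483]
eef_rot: [0.593, 0.747, 0.187, -0.236]
ft_force: [1.2, 0.1, -1.0]
width: 0.0861
top home [411. 304.]
top out [411. 312.]
[ 0.51769379 -0.13321418  0.1       ]
[246.80714854 199.64803535] [250.84520823 192.62529819]
```

View pics/c2.png

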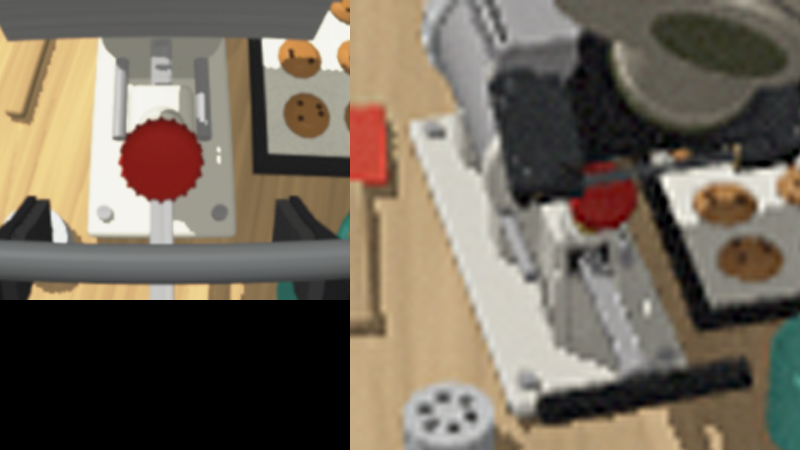

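The knob is at (411,310), against a predicted (411,312) for fully out, and the side view agrees. Next is the T-handle's −x wing. I'll keep the same lean so the body clears the knob, with the jaws turned 90°.

```bash
cat > p2.py <<'E'
from h import *
import sys
d=np.load("pose.npz");M=d["M"];a=d["axis"];o=d["o"]
# args: standoff along axis, bar reading
w=M@[-.042,-.16-float(sys.argv[2]),.1]+o
n=np.cross(M[:,0],-a)
for sg in (1,-1):
    y=sg*n; Rt=R.from_matrix(np.c_[np.cross(y,-a),y,-a]); print("opt",sg);plan(w+(float(sys.argv[1])-.008)*a,Rt)
print(np.round(r.read_state()["joint_positions"],2),"ydir",M[:,1].round(3))
E
python3 p2.py .1 0
```

```text
opt 1
t 6.4 pos [ 0.5428 -0.0688  0.2457] F [-0.1 -0.3 -0.1] w 0.0864
shift/100mm [-0.151 -1.162 -0.703] rot/60deg [ 0.198 -0.842  1.226]
opt -1
t 6.4 pos [ 0.5428 -0.0688  0.2457] F [-0.1 -0.3 -0.1] w 0.0864
shift/100mm [-0.151 -1.162 -0.703] rot/60deg [-0.2    0.835 -1.229]
[ 0.75  0.46 -0.54  1.45 -0.31  1.58  0.49] ydir [-0.227  0.974  0.   ]
```

```bash
python3 -m inch '{"translation":[[0,-0.3,0.1],[0,-0.6,0.1],[0,-0.8,0.1]],"rot":[[0,0,0],[0.02,-0.08,0.11],[0.04,-0.16,0.22]],"jaw":[87,87,87]}'; python3 p2.py .1 0
```

```text
time: 6.7
ee_pos: [0.5423, -0.1498, 0.2546]
eef_rot: [0.478, 0.824, 0.222, -0.207]
ft_force: [0.2, -0.6, 0.1]
width: 0.0874
opt 1
t 6.7 pos [ 0.5423 -0.1498  0.2546] F [ 0.2 -0.6  0.1] w 0.0874
shift/100mm [-0.146 -0.353 -0.792] rot/60deg [ 0.153 -0.685  0.999]
opt -1
t 6.7 pos [ 0.5423 -0.1498  0.2546] F [ 0.2 -0.6  0.1] w 0.0874
shift/100mm [-0.146 -0.353 -0.792] rot/60deg [-0.234  0.998 -1.454]
[ 0.84  0.53 -0.55  1.33 -0.25  1.67  0.84] ydir [-0.227  0.974  0.   ]
```

```bash
python3 -m inch '{"translation":[[0,-0.2,0],[-0.05,-0.35,0],[-0.1,-0.35,-0.1],[-0.146,-0.353,-0.2],[-0.146,-0.353,-0.3],[-0.146,-0.353,-0.4],[-0.146,-0.353,-0.6],[-0.146,-0.353,-0.75],[-0.146,-0.353,-0.79],[-0.146,-0.353,-0.79]],"rot":[[0.02,-0.076,0.11],[0.034,-0.152,0.222],[0.05,-0.228,0.333],[0.068,-0.304,0.444],[0.085,-0.38,0.555],[0.102,-0.457,0.666],[0.119,-0.533,0.777],[0.136,-0.609,0.888],[0.153,-0.685,0.999],[0.153,-0.685,0.999]],"jaw":[87,87,87,87,87,87,87,87,87,87]}'; python3 p2.py 0 0
python3 - <<'E'
from h import *
d=np.load("pose.npz");M=d["M"];o=d["o"]
look("w3",{"h0":M@[0,-.16,.1]+o,"h-":M@[-.07,-.16,.1]+o,"h-42":M@[-.042,-.16,.1]+o})
E
```

```text
time: 7.7
ee_pos: [0.5268, -0.1838, 0.1739]
eef_rot: [-0.11, 0.947, 0.3, -0.035]
ft_force: [-0.2, -0.1, 0.4]
width: 0.0869
opt 1
t 7.7 pos [ 0.5268 -0.1838  0.1739] F [-0.2 -0.1  0.4] w 0.0869
shift/100mm [-0.121  0.546 -0.805] rot/60deg [-0.002 -0.001 -0.003]
opt -1
t 7.7 pos [ 0.5268 -0.1838  0.1739] F [-0.2 -0.1  0.4] w 0.0869
shift/100mm [-0.121  0.546 -0.805] rot/60deg [ 0.393 -1.677  2.453]
[ 1.04  0.67 -0.78  1.39 -0.06  1.57  2.11] ydir [-0.227  0.974  0.   ]
h0 [412. 383.]
h- [413. 262.]
h-42 [413. 313.]
```

View pics/w3.png

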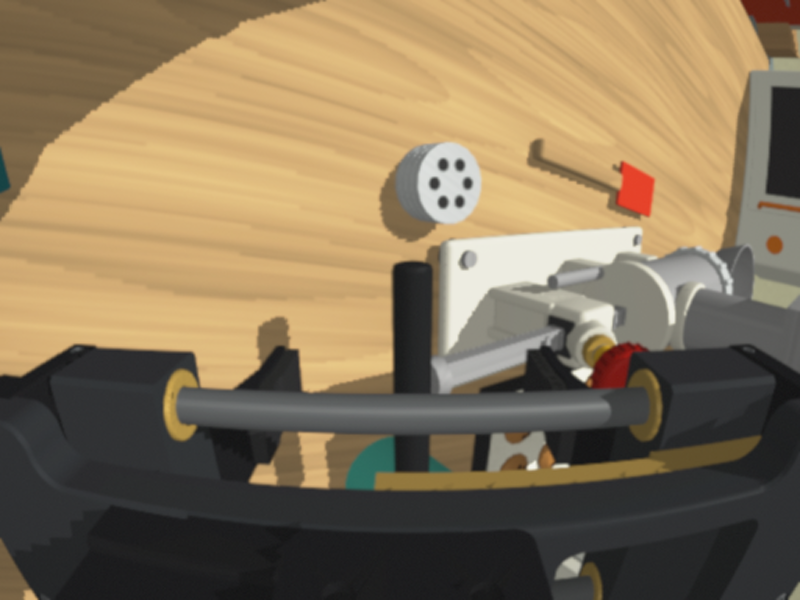

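The handle end is at (413,262), exactly as predicted, and the brass neck shows the knob still out. I'll descend along the lean axis and grip.

```bash
python3 -m inch '{"translation":[[-0.04,0.18,-0.27],[-0.08,0.37,-0.55],[-0.115,0.53,-0.78],[-0.121,0.555,-0.82],[-0.121,0.555,-0.82]],"rot":[[0,0,0],[0,0,0],[0,0,0],[0,0,0],[0,0,0]],"jaw":[87,87,87,87,87]}'; python3 p2.py 0 0|head -3
python3 -m inch '{"translation":[[0,0,0],[0,0,0],[0,0,0],[0,0,0],[0,0,0],[0,0,0],[0,0,0],[0,0,0],[0,0,0]],"rot":[[0,0,0],[0,0,0],[0,0,0],[0,0,0],[0,0,0],[0,0,0],[0,0,0],[0,0,0],[0,0,0]],"jaw":[30,10,10,10,10,10,10,10,10]}' 40; python3 p2.py 0 0 |head -3
```

```text
time: 8.25
ee_pos: [0.515, -0.1282, 0.093]
eef_rot: [-0.107, 0.947, 0.3, -0.036]
ft_force: [1.4, -0.5, 0.2]
width: 0.087
opt 1
t 8.25 pos [ 0.515  -0.1282  0.093 ] F [ 1.4 -0.5  0.2] w 0.087
shift/100mm [-0.003 -0.01   0.004] rot/60deg [-0.001 -0.004  0.002]
time: 9.15
ee_pos: [0.515, -0.1282, 0.093]
eef_rot: [-0.107, 0.947, 0.3, -0.036]
ft_force: [0.1, 0.5, 0.0]
width: 0.0229
opt 1
t 9.15 pos [ 0.515  -0.1282  0.093 ] F [0.1 0.5 0. ] w 0.0229
shift/100mm [-0.003 -0.01   0.004] rot/60deg [-0.001 -0.004  0.002]
```

```bash
python3 -m inch '{"translation":[[0.023,-0.097,0],[0.045,-0.195,0],[0.07,-0.3,0],[0.093,-0.4,0],[0.117,-0.5,0],[0.14,-0.6,0],[0.163,-0.7,0],[0.186,-0.8,0],[0.21,-0.9,0],[0.224,-0.96,0],[0.233,-1.0,0],[0.233,-1.0,0],[0.233,-1.0,0]],"rot":[[0,0,0],[0,0,0],[0,0,0],[0,0,0],[0,0,0],[0,0,0],[0,0,0],[0,0,0],[0,0,0],[0,0,0],[0,0,0],[0,0,0],[0,0,0]],"jaw":[10,10,10,10,10,10,10,10,10,10,10,10,10]}'; python3 p2.py 0 0.102|head -3
```

```text
time: 10.45
ee_pos: [0.5381, -0.2272, 0.0931]
eef_rot: [-0.108, 0.947, 0.3, -0.036]
ft_force: [-2.9, 5.4, 0.6]
width: 0.0209
opt 1
t 10.45 pos [ 0.5381 -0.2272  0.0931] F [-2.9  5.4  0.6] w 0.0209
shift/100mm [-0.003 -0.014  0.004] rot/60deg [-0.003 -0.005  0.001]
```

```bash
python3 -m inch '{"translation":[[0.006,-0.025,0],[0.009,-0.04,0],[0.009,-0.04,0]],"rot":[[0,0,0],[0,0,0],[0,0,0]],"jaw":[10,10,10]}'; python3 p2.py 0 0.102|head -3
```

```text
time: 10.75
ee_pos: [0.5381, -0.2272, 0.0931]
eef_rot: [-0.109, 0.946, 0.303, -0.038]
ft_force: [-5.3, 13.8, 0.5]
width: 0.0209
opt 1
t 10.75 pos [ 0.5381 -0.2272  0.0931] F [-5.3 13.8  0.5] w 0.0209
shift/100mm [-0.003 -0.013  0.003] rot/60deg [-0.008 -0.008 -0.003]
```

It's at the stop: force rises to 14 N with no motion. I'll ease the bar forward about 8.5 mm into the last tooth.

```bash
python3 -m inch '{"translation":[[-0.007,0.03,0],[-0.014,0.06,0],[-0.02,0.085,0],[-0.021,0.09,0],[-0.021,0.09,0]],"rot":[[0,0,0],[0,0,0],[0,0,0],[0,0,0],[0,0,0]],"jaw":[10,10,10,10,10]}'; python3 p2.py 0 0.0935|head -3
```

```text
time: 11.25
ee_pos: [0.5361, -0.2188, 0.0931]
eef_rot: [-0.109, 0.946, 0.303, -0.038]
ft_force: [0.9, -3.7, 0.4]
width: 0.0214
opt 1
t 11.25 pos [ 0.5361 -0.2188  0.0931] F [ 0.9 -3.7  0.4] w 0.0214
shift/100mm [-0.002 -0.015  0.003] rot/60deg [-0.007 -0.007 -0.003]
```

```bash
python3 -m inch '{"translation":[[0,0,0],[0,0,0],[0,0,0],[0,0,0],[0,0,0],[0.05,-0.22,0.33],[0.1,-0.45,0.66],[0.13,-0.56,0.82],[0.13,-0.56,0.82]],"rot":[[0,0,0],[0,0,0],[0,0,0],[0,0,0],[0,0,0],[0,0,0],[0,0,0],[0,0,0],[0,0,0]],"jaw":[60,87,87,87,87,87,87,87,87]}'; sed -i 's/^print/print/' p1.py; python3 p1.py .12
python3 - <<'E'
from h import *
d=np.load("pose.npz");M=d["M"];o=d["o"]
look("w4",{f"h-end@{b}":M@[-.07,-.16-b,.1]+o for b in(.085,.0935,.102)})
E
```

```text
time: 12.15
ee_pos: [0.5502, -0.2767, 0.1772]
eef_rot: [-0.109, 0.947, 0.302, -0.036]
ft_force: [0.2, -0.3, 0.1]
width: 0.083
t 12.15 pos [ 0.5502 -0.2767  0.1772] F [ 0.2 -0.3  0.1] w 0.083
shift/100mm [-0.058  2.055  0.736] rot/60deg [-0.202  0.838 -1.226]
[ 1.01  0.81 -0.72  1.14 -0.    1.71  2.17]
h-end@0.085 [424. 257.]
h-end@0.0935 [412. 258.]
h-end@0.102 [399. 260.]
```

View pics/w4.png

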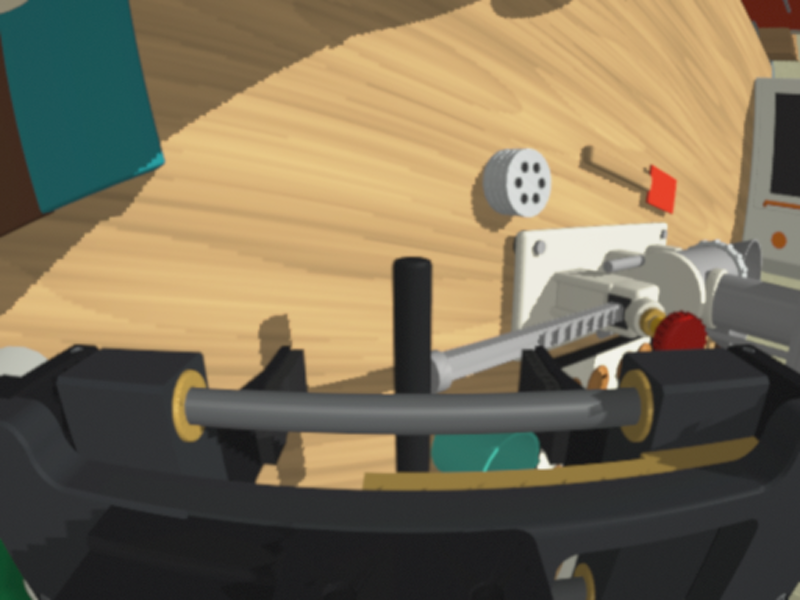

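The handle end is at (412,258), which gives a bar reading of about 0.0935. Now I'll swing back to the knob with the jaws shut.

```bash
python3 -m inch '{"translation":[[0,0,0.3],[0,0.1,0.6],[0,0.3,0.8],[0,0.5,0.9],[0,0.8,1.0],[0,1.0,1.0],[0,1.0,1.0]],"rot":[[-0.022,0.092,-0.135],[-0.044,0.184,-0.27],[-0.066,0.276,-0.405],[-0.088,0.368,-0.54],[-0.11,0.46,-0.675],[-0.132,0.55,-0.81],[-0.132,0.55,-0.81]],"jaw":[80,40,0,0,0,0,0]}'; python3 p1.py .12
```

```text
time: 12.9
ee_pos: [0.5492, -0.1706, 0.2751]
eef_rot: [0.375, 0.876, 0.245, -0.179]
ft_force: [-0.3, 0.3, 0.7]
width: 0.04
t 12.9 pos [ 0.5492 -0.1706  0.2751] F [-0.3  0.3  0.7] w 0.04
shift/100mm [-0.048  0.995 -0.243] rot/60deg [-0.072  0.285 -0.416]
[ 0.85  0.56 -0.57  1.25 -0.23  1.73  1.07]
```

```bash
python3 -m inch '{"translation":[[-0.01,0.2,0],[-0.02,0.4,0],[-0.04,0.7,0],[-0.048,0.9,-0.1],[-0.048,0.995,-0.22],[-0.048,0.995,-0.243]],"rot":[[-0.018,0.071,-0.104],[-0.036,0.142,-0.208],[-0.054,0.213,-0.312],[-0.072,0.285,-0.416],[-0.072,0.285,-0.416],[-0.072,0.285,-0.416]],"jaw":[0,0,0,0,0,0]}'; python3 p1.py .12;python3 p1.py .05|head -2
python3 - <<'E'
from h import *
d=np.load("pose.npz");M=d["M"];o=d["o"];g=d["grip"];a=d["axis"]
look("w5",{"top out":g+.027*a,"top home":g+.011*a})
E
```

```text
time: 13.5
ee_pos: [0.5429, -0.0685, 0.2487]
eef_rot: [0.592, 0.747, 0.186, -0.238]
ft_force: [0.2, -1.0, -0.2]
width: 0.0012
t 13.5 pos [ 0.5429 -0.0685  0.2487] F [ 0.2 -1.  -0.2] w 0.0012
shift/100mm [ 0.014 -0.027  0.021] rot/60deg [-0.002 -0.003 -0.003]
[ 0.73  0.45 -0.52  1.45 -0.32  1.59  0.49]
t 13.5 pos [ 0.5429 -0.0685  0.2487] F [ 0.2 -1.  -0.2] w 0.0012
shift/100mm [-0.077  0.364 -0.552] rot/60deg [-0.002 -0.003 -0.003]
top out [413. 318.]
top home [413. 310.]
```

View pics/w5.png

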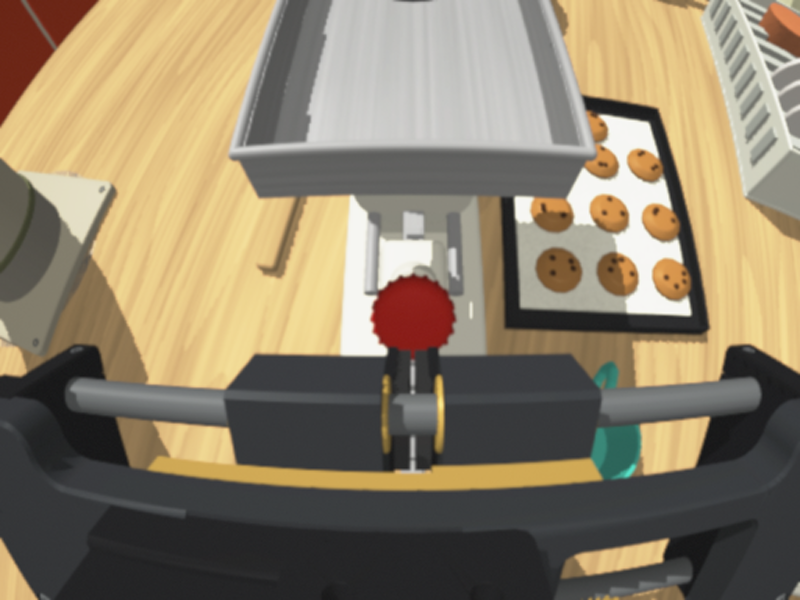

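The knob is centred at (413,316), against a predicted (413,318), so it is still out. I'll bring the tips just above the face and then push.

```bash
python3 -m inch '{"translation":[[-0.01,0.12,-0.18],[-0.04,0.24,-0.36],[-0.077,0.355,-0.54],[-0.077,0.364,-0.552],[-0.077,0.364,-0.552]],"rot":[[0,0,0],[0,0,0],[0,0,0],[0,0,0],[0,0,0]],"jaw":[0,0,0,0,0]}'; python3 p1.py .030|head -2
```

```text
time: 14.05
ee_pos: [0.5354, -0.0348, 0.1941]
eef_rot: [0.593, 0.747, 0.186, -0.237]
ft_force: [0.2, 0.1, -0.1]
width: 0.0006
t 14.05 pos [ 0.5354 -0.0348  0.1941] F [ 0.2  0.1 -0.1] w 0.0006
shift/100mm [-0.028  0.139 -0.17 ] rot/60deg [-0.001 -0.003 -0.001]
```

```bash
python3 -m inch '{"translation":[[-0.004,0.022,-0.033],[-0.008,0.045,-0.065],[-0.012,0.067,-0.098],[-0.016,0.089,-0.131],[-0.02,0.106,-0.156],[-0.024,0.123,-0.18],[-0.026,0.134,-0.197],[-0.026,0.134,-0.197]],"rot":[[0,0,0],[0,0,0],[0,0,0],[0,0,0],[0,0,0],[0,0,0],[0,0,0],[0,0,0]],"jaw":[0,0,0,0,0,0,0,0]}'; python3 p1.py .030|head -2
```

```text
time: 14.85
ee_pos: [0.5344, -0.0254, 0.1797]
eef_rot: [0.594, 0.747, 0.187, -0.235]
ft_force: [-12.5, -23.6, 47.0]
width: 0.0006
t 14.85 pos [ 0.5344 -0.0254  0.1797] F [-12.5 -23.6  47. ] w 0.0006
shift/100mm [-0.017  0.045 -0.026] rot/60deg [0.001 0.001 0.002]
```

Stopped early at 54 N, which could mean the pawl is on a crest. I'll back off and measure the knob from the red blob, calibrated on the earlier pictures.

```bash
python3 -m inch '{"translation":[[0.01,-0.06,0.08],[0.04,-0.17,0.25],[0.06,-0.28,0.41],[0.08,-0.42,0.65],[0.085,-0.42,0.65]],"rot":[[0,0,0],[0,0,0],[0,0,0],[0,0,0],[0,0,0]],"jaw":[0,0,0,0,0]}'
cat > m.py <<'E'
from h import *
import sys
d=np.load("pose.npz");M=d["M"];o=d["o"];g=d["grip"];a=d["axis"]
if len(sys.argv)>1: look(sys.argv[1])
for n in ["w1","w2","w5"]+sys.argv[1:]:
    im=cv2.imread(f"pics/{n}_raw.png").astype(int);s=np.load(f"pics/{n}.npz")
    m=((im[...,2]>85)&(im[...,1]<45)&(im[...,0]<50)).astype(np.uint8);m[:, :200]=0;m[:,330:]=0;m[:150]=0;m[250:]=0
    k,l,st,c=cv2.connectedComponentsWithStats(m);i=1+np.argmax(st[1:,4]);x,y,w,h,A=st[i]
    # measured top edge row and width; compare with the modelled rim (r=22) of head at outer side (+6mm)
    best=[]
    for L in np.arange(-.012,.032,.001):
        t=np.linspace(0,2*np.pi,60);P=np.array([wproj(g+(L+zz)*a+rr*(np.cos(u)*M[:,0]+np.sin(u)*np.cross(a,M[:,0])),s["p"],s["q"]) for u in t for zz,rr in((6e-3,.022),)])
        best.append((abs(P[:,0].max()-P[:,0].min()+1-w),abs(P[:,1].min()-y),L))
    print(n,(x,y,w,h,A),"L by width",round(min(best)[2],3),"by top row",round(min(best,key=lambda q:q[1])[2],3))
E
python3 m.py w6
```

```text
time: 15.35
ee_pos: [0.5443, -0.0696, 0.2472]
eef_rot: [0.595, 0.746, 0.188, -0.232]
ft_force: [-0.7, -0.5, -0.4]
width: 0.0005
w1 (np.int32(245), np.int32(169), np.int32(46), np.int32(48), np.int32(1665)) L by width -0.012 by top row 0.001
w2 (np.int32(238), np.int32(172), np.int32(51), np.int32(52), np.int32(2017)) L by width 0.004 by top row 0.014
w5 (np.int32(239), np.int32(176), np.int32(52), np.int32(53), np.int32(1934)) L by width 0.009 by top row 0.015
w6 (np.int32(238), np.int32(170), np.int32(49), np.int32(49), np.int32(1792)) L by width -0.009 by top row 0.002
```

```bash
python3 -c "
from h import *
s=np.load('pics/w1.npz');plan(s['p'],R.from_quat(s['q']))"
```

```text
t 15.4 pos [ 0.5438 -0.0684  0.2457] F [-0.1  0.6  0.5] w 0.0003
shift/100mm [-0.018 -0.077  0.11 ] rot/60deg [0.005 0.007 0.008]
```

```bash
python3 -m inch '{"translation":[[-0.018,-0.077,0.11],[-0.018,-0.077,0.11],[-0.018,-0.077,0.11]],"rot":[[0.005,0.007,0.008],[0.005,0.007,0.008],[0.005,0.007,0.008]],"jaw":[0,0,0]}' ; python3 -c "
from h import *
s=np.load('pics/w1.npz');plan(s['p'],R.from_quat(s['q']))"
python3 m.py w7
python3 - <<'E'
from h import *
d=np.load("pose.npz")
g=d["grip"];a=d["axis"]
A=cv2.imread("pics/w1_raw.png");B=cv2.imread("pics/w7_raw.png")
cv2.imwrite("pics/c7.png",np.hstack([cv2.resize(x[145:240,225:310],None,fx=4.6,fy=4.6,interpolation=cv2.INTER_CUBIC) for x in(A,B)]))
for n in("w1","w7"):
    s=np.load(f"pics/{n}.npz");print(n,[wproj(g+(k+.011)*a,s["p"],s["q"]).round(2).tolist() for k in(0,.0045,.016)])
E
```

```text
time: 15.7
ee_pos: [0.5419, -0.0756, 0.2559]
eef_rot: [0.591, 0.747, 0.186, -0.239]
ft_force: [0.0, 0.2, 0.1]
width: 0.0003
t 15.7 pos [ 0.5419 -0.0756  0.2559] F [0.  0.2 0.1] w 0.0003
shift/100mm [ 0.001 -0.005  0.008] rot/60deg [-0. -0. -0.]
w1 (np.int32(245), np.int32(169), np.int32(46), np.int32(48), np.int32(1665)) L by width -0.012 by top row 0.001
w2 (np.int32(238), np.int32(172), np.int32(51), np.int32(52), np.int32(2017)) L by width 0.004 by top row 0.014
w5 (np.int32(239), np.int32(176), np.int32(52), np.int32(53), np.int32(1934)) L by width 0.009 by top row 0.015
w7 (np.int32(245), np.int32(169), np.int32(46), np.int32(48), np.int32(1662)) L by width -0.012 by top row 0.0
w1 [[267.6, 193.76], [267.63, 195.09], [267.72, 198.7]]
w7 [[267.58, 194.01], [267.61, 195.35], [267.7, 198.99]]
```

View pics/c7.png

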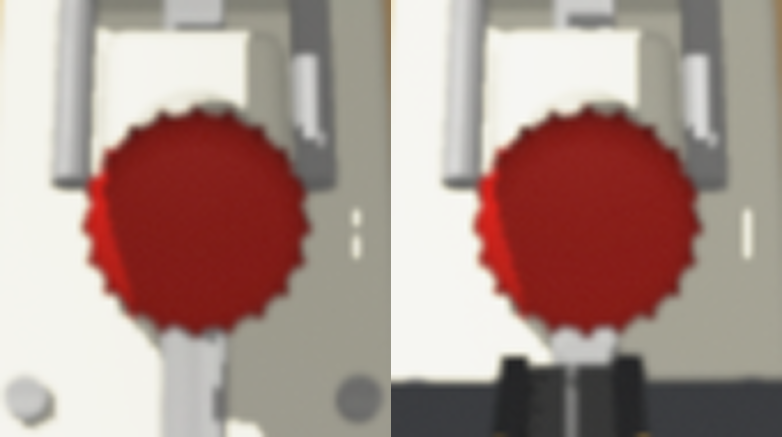

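The knob blob is identical to the home picture (46×48 px, area 1662 against 1665), so it's home. I'll retreat and check the bar from the fixed cameras.

```bash
python3 -m inch '{"translation":[[-0.05,-0.3,0.4],[-0.2,-0.6,0.8],[-0.5,-0.9,1.0],[-0.9,-1.0,1.0],[-1.0,-1.0,1.0]],"rot":[[0,0,0],[0,0,0],[0,0,0],[0,0,0],[0,0,0]],"jaw":[0,0,0,0,0]}'
python3 -m inch '{"translation":[[-0.3,-0.3,0.1],[-0.6,-0.6,0.2],[-0.9,-0.9,0.3],[-1.0,-1.0,0.3]],"rot":[[0,0,0],[0,0,0],[0,0,0],[0,0,0]],"jaw":[0,0,0,0]}'
python3 - <<'E'
from h import *
d=np.load("pose.npz");M=d["M"];o=d["o"]
t=eyes.camera("top");s=eyes.camera("side")
a=cv2.resize(t[165:265,265:345],None,fx=4.8,fy=4.8,interpolation=cv2.INTER_CUBIC);b=cv2.resize(s[180:260,215:285],None,fx=6,fy=6,interpolation=cv2.INTER_CUBIC)
cv2.imwrite("pics/f.png",np.hstack([a,b[:480,:416]]));cv2.imwrite("pics/top9.png",t)
print(a.shape,b.shape)
for q in(.0935,.097,.102): print(q,[((proj("top",M@[k,-.16-q,.105]+o)-[265,165])*4.8).round(0).tolist() for k in(.07,-.07)],[((proj("side",M@[k,-.16-q,.1]+o)-[215,180])*6+[384,0]).round(0).tolist() for k in(.07,-.07)])
E
```

```text
time: 16.25
ee_pos: [0.4393, -0.1777, 0.3557]
eef_rot: [0.593, 0.746, 0.186, -0.238]
ft_force: [0.6, 0.7, -0.0]
width: -0.0001
time: 16.65
ee_pos: [0.3371, -0.2803, 0.3859]
eef_rot: [0.595, 0.745, 0.186, -0.237]
ft_force: [0.1, -0.1, -0.0]
width: 0.0006
(480, 384, 3) (480, 420, 3)
0.0935 [[331.0, 38.0], [380.0, 236.0]] [[765.0, 408.0], [549.0, 449.0]]
0.097 [[336.0, 37.0], [385.0, 235.0]] [[767.0, 412.0], [550.0, 453.0]]
0.102 [[343.0, 35.0], [392.0, 234.0]] [[770.0, 417.0], [552.0, 458.0]]
```

View pics/f.png

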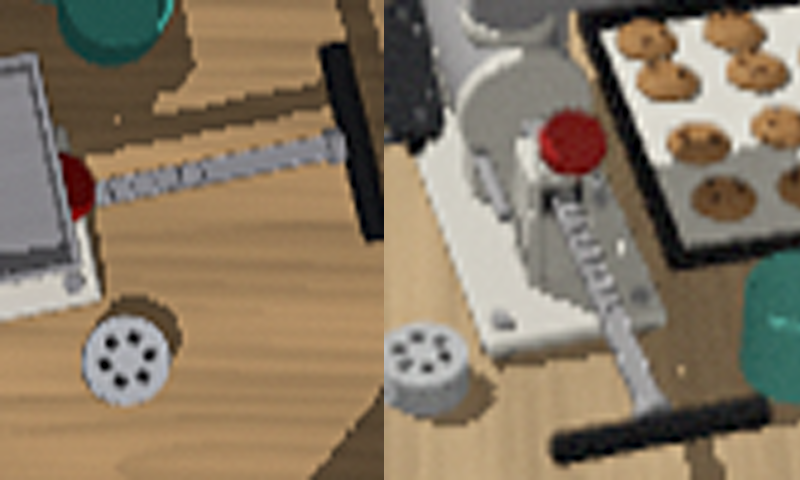

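The handle ends match a bar reading of about 0.094. The knob face sits at the same side-view pixel as at the start, (249,203) against (249,202), so it is home. Nearby objects look unmoved.

```bash
python3 -c "
from bench import r
print(r.close_job())"
```

```text
the job is handed in; nothing more can be done
None
```

The press is ready to refill and the job is handed in at about 17 s on the robot's clock.

**What I did:**
- **Knob out:** I pulled the red knob out 16 mm to its detent. The wrist picture showed it staying out.
- **Bar drawn back:** I drew the bar to its hard stop. It had moved about 102 mm, and force then rose to 14 N with no further motion.
- **Bar set:** I eased the bar forward about 8.6 mm into its last tooth.
- **Knob home:** I pushed the knob in along its own axis until it stopped hard at about 54 N on the fingertips.

**Last checks:**
- **Knob:** From almost the same wrist pose, it looks the same as at the start (46×48 px, area 1662 against 1665). The side view agrees: (249,203) against (249,202).
- **Bar:** The T-handle reads about 0.094 in the top and side views, inside the last-tooth range.
- **Bystanders:** Those visible in the last pictures looked unmoved. The bowl, carton and spray bottle weren't in those crops.

**One disagreement:** the push stopped about 5 mm short of where my first estimate put the knob's home position. That could have meant the pawl was on a tooth's crest. The picture comparison showed it was home, so my estimate of the knob's height was off.

I did not test the lock by pulling on the bar.

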